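# Push the test gauge into the gas manifold until it locks

### The arm

A 6-joint arm with a two-finger parallel gripper is mounted at the origin on the work surface. World frame = base frame: x ahead of the robot, y to its left, z up, the work surface at z = 0. Lengths are in m, angles in rad, forces in N, time in s.
With the tool pointing down it reaches from about 0.25 to 0.775 m from the base axis. Payload 4 kg.
Tool frame: the origin (TCP) lies on the centre line of the jaws, within the pads' length; the fingertips stand 17 mm ahead of it and the grasp point (between the pads) lies 2 mm behind it; z points along the fingers, y is the line along which they close (so a half turn about z gives the same grasp; the last joint's range is limited). The gripper opens to 94 mm and grips with 3 to 60 N. Pads are 16 mm wide; open, the fingers measure 119 mm over their backs; the gripper's body (75 mm by 177 mm) begins 78 mm behind the grasp point.
Start: joints at [1.148, 0.087, 1.371, -0, 1.684, -0.103], TCP at [0.173, 0.522, 0.193] pointing down, gripper open.
Joint ranges: [-3.1, 3.1], [-0.76, 2.03], [0.27, 2.55], [-1.08, 4.22], [0.17, 2.65], [-2.57, 2.57]. Speed limits (rad/s): [2.79, 2.79, 3.14, 3.14, 3.14, 3.14].

### API

Orientations are given as [roll, pitch, yaw] about the fixed x, y, z axes, in that order (R = Rz(yaw) Ry(pitch) Rx(roll)).
In Python, from bench import robot gives the robot as it stands.
- The arm moves only by the tool servo_tool, never from a script. Its argument "plan" is a list of rows, each a list of 7 numbers: the shift along the tool's x, y, z normalised to -1 to 1, where 1 is 0.1 m, then the turn, a rotation vector about the tool's x, y, z normalised to -1 to 1, where 1 is pi/2 rad, then the finger opening in mm, from 0 to 94. In form: [[x, y, z, ax, ay, az, gripper], ...]. A call has 1 to 12 rows; each row is the pose to reach, as a shift and turn from the pose commanded when the call began, along the tool's axes at that moment; what a row does not reach only later rows make up. A row lasts 1/12 s, in which the tool goes at most 41.7 mm and 7.16 degrees, less where a joint would pass 70% of its speed; a pose out of reach is approached as far as the arm can. A call with a number of a shift or a turn outside -1 to 1 is refused whole. A call with a gripper value outside its range is refused whole. The fingers move at their own pace and stop on an object; the grip force is fixed at half the most. Time passes only in rows, so rows that repeat a pose let the fingers close. It gives the time, the measured TCP pose, the force, the opening and the grip force at its end, in the units of the state.
- robot.get_obs(): the state, without advancing time (a new reading comes with each control period).
- robot.snapshot(name): name is "scene" or "top" or "wrist"; returns the picture (480x640x3 uint8, red, green, blue); there is no depth.
- robot.camera_params(name): a dict with "camera_matrix" (3x3 intrinsics, pixels), "distortion" ([k1, k2, p1, p2, k3] as OpenCV has them; the pictures are not rectified), "rvec" (rotation vector, rad) and "tvec" (3), from world to camera coordinates, as OpenCV has them; the wrist camera has in their place "tool_from_camera" (4x4, takes a point from camera to tool coordinates, whose origin is the TCP and whose axes are the flange's). Camera axes: x right, y down, z forward; pixel columns grow to the right and rows downward; lengths in m; the calibration is good to about 2 mm. A picture is of the moment at which its call begins: read the wrist's pose just before it. camera_params takes no time and is no camera call.
- robot.close_job(): hands the job in; it is judged then, once.
Trained networks look in the newest picture that a camera, given by its name, has taken for a name from the list of things; names that differ only in an ending like _2 or _b are one class to them, and where a whole thing is asked for, a point or a joint stands for the part that bears it (a point fixed in the world has none). Each returns a list of dicts, best first, with "conf" (0 to 1); they miss things now and then, are a little off and sometimes report something else, mostly with a low value. They report only what shows in the picture. A call takes as long as a camera call. They do not tell look-alikes from the thing itself.
- robot.find_in(thing, camera): "extent" ([centre column, centre row, width, height] in pixels, round what is visible of it).
The state is a dict: "time": time; "joint_positions": joint angles; "qvel": joint speeds; "joint_torque": joint torques, N m; "tool_pos": TCP position; "ee_rot": TCP orientation; "wrist_force": force on the tool from outside, world axes, zero at the start; "wrist_torque": the same for the moment, N m; "width": finger opening in m; "finger_force": force on a finger pad.
Only numpy, scipy, OpenCV 4.12 (cv2) and the standard library are available. Lean on these libraries where they do the work, as an engineer would, in place of code of your own. Each camera call takes 0.05 s, during which the arm holds its last target. There are 200 camera calls.

### The job

Take the round-dialled pressure gauge out of the wooden stand and push its stem down into the open push-fit socket of the gas manifold, against the spring, until the flange meets the socket's rim and the lock has snapped in. Then, still holding the gauge, tug it upwards with about 10 N for a moment to prove that the lock holds, and let go, leaving it locked in the socket. Never push or pull the fitting harder than 30 N, and leave everything else where it is.

Things in the scene. Friction and masses are not known exactly. Their poses are not given: they have to be found in the camera images.
- gauge: Pressure gauge, 0.14 to 0.28 kg, loose, hanging upright by its flange in a hole of the wooden stand. Origin: centre of the flange's underside; z up along the stem's axis, x out of the back of the case (the dial faces -x). Flange 36 mm in diameter, 5 mm thick, above the origin; a 14 mm neck joins it to the case. Any yaw fits the socket.
- case (a point): Centre of the gauge's case, 43 mm above the gauge's origin: a steel disc standing on edge, 56 mm in diameter, 26 mm thick (along the gauge's x), flat on both faces. Pinch it across these two faces, from above.
- tip (a point): Lower end of the gauge's stem, 42 mm below its origin. Below the flange: neck 14 mm in diameter down to -18 mm, bead 22 mm in diameter with a flat upper side from -18 to -21 mm, cone narrowing to 15 mm at -29 mm, then the 15 mm tip with a small chamfer.
- rack: Wooden stand, fixed, 70 x 150 x 60 mm (x, y, z), with two vertical through holes of 27 mm diameter at y = -45 and +45 mm; one holds the gauge, the other the blanking plug, either way round. Origin: centre of the underside.
- socket: Brass push-fit socket, fixed upright on the manifold bar, 60 mm high, 36 mm in outer diameter at the rim, with a wider ring round its foot; the only one of the three outlets with an open deep bore. Bore diameter 24 mm (1 mm all round the bead). Origin: centre of its underside, 45 mm above the table; z up.
- mouth (a point): Centre of the socket's rim (top face), 105 mm above the table. Fully pushed in: the gauge's origin here, flange on the rim, a hard stop. A spring valve in the bore pushes the stem up (from 10 mm before the rim; 8 N there, 16 N at the rim): an unlocked gauge is pushed out again; a locked one rests against the pawls, its flange about 1.2 mm above the rim.
- lock (a point): On the bore's axis, 17 mm below the rim: the undersides of four spring pawls, hidden in the bore. The cone spreads them and they snap in over the bead. With the valve's spring the push resists from about 16 mm above the rim, and grows to about 15 to 20 N just before the pawls snap shut, 1.2 mm above the rim.
- collar: The ring just below the socket's rim, 43 mm in outer diameter, 10 mm high, fixed; it carries the pawls. Origin: that of the socket. On a locked gauge the pawls bear down with the valve's spring force (about 13 N); a tug adds to it.
- manifold: Steel manifold bar, fixed, 70 x 230 x 45 mm, lying along its y. Origin: centre of its underside. The three outlets stand on its top at y = -75, 0 and +75 mm in any order.
- capped: Another outlet of the manifold, closed by a hexagonal cap, 56 mm high, 46 mm across. Fixed. Origin: centre of its underside.
- stub: Another outlet of the manifold, a narrow closed stub, 42 mm high, 32 mm in diameter. Fixed. Origin: centre of its underside.
- plug: Blanking plug with the same stem and flange as the gauge but a small knob 20 mm in diameter and 25 mm high on top; in the stand's other hole; leave it. Origin: centre of the flange's underside.
- wrench: Open-ended wrench, 180 mm long, lying on the table; leave it. Origin: its middle, underside.
- bottle_a: Oil bottle, 60 mm in diameter, 180 mm high; leave it. Origin: centre of the underside.
- bottle_b: A second oil bottle, the same; leave it.
- bowl: Steel bowl, 90 mm in diameter, 45 mm high; leave it. Origin: centre of the underside.
- tub: White tub with a lid, 122 mm in diameter, 110 mm high; leave it. Origin: centre of the underside.
- jar: Jar with a steel cap, 72 mm in diameter, 100 mm high; leave it. Origin: centre of the underside.
There are look-alikes about, which are no part of the job. What is shaped like the gauge but orange or red is not meant.

How it is judged:
On the way, in this order (a step that is already met when the one before it is completed fails the run):
1. the gauge is pushed into the socket past the pawls until its flange meets the rim (within 0.9 mm) (horizontal distance between gauge and mouth below 0.004 m and angle between gauge's own z axis and vertical below 0.08 rad and z of gauge in the frame of mouth below 0.0009 m), for 0.05 s.
2. the locked gauge, held by the fingers, is tugged upwards against the pawls: more than 18 N on the pawls, of which about 13 N are the valve's spring (horizontal distance between gauge and mouth below 0.004 m and angle between gauge's own z axis and vertical below 0.08 rad and z of gauge in the frame of mouth between 0.0007 and 0.004 m and contact force between gauge and collar above 18 N and contact force between gauge and the fingers above 2 N), for 0.2 s.
At the end, for the whole second after the job is handed in: The gauge stands upright (within 0.08 rad) in the push-fit socket, within 4 mm of its axis, locked under the pawls with its flange no more than 3 mm above the rim, at rest and released (horizontal distance between gauge and mouth below 0.004 m and angle between gauge's own z axis and vertical below 0.08 rad and z of gauge in the frame of mouth between -0.003 and 0.003 m and linear speed of gauge below 0.02 m/s and not (contact force between gauge and the fingers above 0.05 N)); the robot touches nothing.
It fails at once if the fitting is forced: pressed against the rim with more than 48 N (z of gauge in the frame of mouth below 0.0009 m and contact force between gauge and socket above 48 N).
It fails at once if the fitting is forced: more than 50 N on the pawls, or contacts of more than 65 N in all between gauge and socket (contact force between gauge and collar above 50 N or contact force between gauge and socket above 65 N).
It fails at once if another thing is disturbed (moved more than 25 mm) (distance of any of plug, wrench, bottle_a, bottle_b, bowl, tub, jar from where it was at the start of the episode above 0.025 m).
It also fails if it takes over 67 s, if anything falls off the work surface, if the arm or the gripper's body presses on something with over 40 N, if the wrist force passes 120 N, or if a joint passes its speed limit or range.

## Working session

There is one attempt and no reset: what is moved stays moved. The work goes in short steps, Python scripts to look and compute and a tool call to move; the robot and the scene stay as the last step left them, time stands still between calls to the robot, and variables do not carry over. Pictures are saved under pics/ and viewed, at most 10 in all, crops included, and the job is handed in when it is done.

Besides the shell and the picture viewer there is one more tool, called by a JSON object that holds its "fn" and its "kwargs", one argument or row to a line. servo_tool: Moves the arm, as the interface text tells. Scaled input: -1 to 1 covers 0.1 m each way for a shift and pi/2 rad each way for a turn. Its arguments: {"type":"object","properties":{"plan":{"type":"array","items":{"type":"array","items":{"type":"number"}}}},"required":["plan"]}

```bash
mkdir -p pics
cat > h.py <<'E'
import numpy as np, cv2
from bench import robot
from scipy.spatial.transform import Rotation as R
def snap(c,fn=None):
    o=robot.get_obs(); im=robot.snapshot(c)
    if fn: cv2.imwrite('pics/'+fn,im[:,:,::-1])
    return o,im
def ray(c,uv,o=None):
    p=robot.camera_params(c)
    n=cv2.undistortPoints(np.array([[uv]],float),np.array(p['camera_matrix']),np.array(p['distortion']))[0,0]
    d=np.array([n[0],n[1],1.])
    if c=='wrist':
        T=np.array(p['tool_from_camera']); Rw=R.from_euler('xyz',o['ee_rot']).as_matrix()
        return Rw@T[:3,3]+np.array(o['tool_pos']), Rw@T[:3,:3]@d
    M=cv2.Rodrigues(np.array(p['rvec'],float))[0]
    return -M.T@np.array(p['tvec']).ravel(), M.T@d
def atz(c,uv,z,o=None):
    a,d=ray(c,uv,o); return a+d*(z-a[2])/d[2]
def proj(c,P,o=None):
    p=robot.camera_params(c); P=np.atleast_2d(np.array(P,float))
    if c=='wrist':
        T=np.array(p['tool_from_camera']); Rw=R.from_euler('xyz',o['ee_rot']).as_matrix()
        W=np.eye(4);W[:3,:3]=Rw;W[:3,3]=o['tool_pos'];C=np.linalg.inv(W@T)
        rv,tv=cv2.Rodrigues(C[:3,:3])[0],C[:3,3]
    else: rv,tv=np.array(p['rvec'],float),np.array(p['tvec'],float)
    return cv2.projectPoints(P,rv,tv,np.array(p['camera_matrix']),np.array(p['distortion']))[0][:,0]
E
python3 - <<'E'
from h import *
o,_=snap('scene','s1.png'); snap('top','t1.png')
print({k:np.round(v,3) for k,v in o.items()})
for c in('top','scene'):
    for t in('gauge','rack','socket','manifold','plug','capped','stub'):
        print(c,t,[(np.round(d['extent']).astype(int).tolist(),round(d['conf'],2)) for d in robot.find_in(t,c)][:4])
E
```

```text
{'time': np.float64(0.0), 'joint_positions': array([ 1.148,  0.088,  1.372, -0.   ,  1.684, -0.103]), 'qvel': array([-0.001, -0.   , -0.001, -0.   ,  0.003, -0.001]), 'joint_torque': array([ 0.0000e+00, -3.4018e+01, -3.0243e+01,  7.2000e-02,  3.3000e-02,
       -0.0000e+00]), 'tool_pos': array([0.173, 0.522, 0.191]), 'ee_rot': array([-3.139, -0.   ,  2.822]), 'wrist_force': array([ 1.516,  0.476, -0.057]), 'wrist_torque': array([ 0.005, -0.021,  0.01 ]), 'finger_force': np.float64(0.0), 'width': np.float64(0.094)}
top gauge [([186, 282, 30, 30], 0.92), ([131, 223, 30, 22], 0.83), ([387, 242, 19, 12], 0.7), ([173, 223, 27, 18], 0.64)]
top rack [([203, 233, 75, 48], 0.73), ([175, 222, 31, 22], 0.5)]
top socket [([319, 256, 23, 19], 0.77), ([176, 225, 28, 24], 0.39), ([215, 145, 33, 40], 0.28), ([354, 252, 107, 52], 0.23)]
top manifold [([355, 251, 110, 55], 0.94)]
top plug [([222, 235, 17, 20], 0.71), ([279, 257, 13, 76], 0.58)]
top capped [([356, 248, 17, 16], 0.53)]
top stub [([388, 241, 17, 15], 0.49)]
scene gauge [([444, 285, 21, 45], 0.9), ([412, 302, 28, 37], 0.84), ([449, 346, 21, 50], 0.8)]
scene rack [([397, 315, 70, 71], 0.96)]
scene socket [([338, 230, 24, 34], 0.59), ([414, 301, 28, 41], 0.55)]
scene manifold [([314, 239, 84, 53], 0.64)]
scene plug [([383, 286, 11, 17], 0.47), ([337, 232, 26, 28], 0.29)]
scene capped [([358, 272, 60, 41], 0.17)]
scene stub [([288, 216, 13, 20], 0.61)]
```

View pics/s1.png

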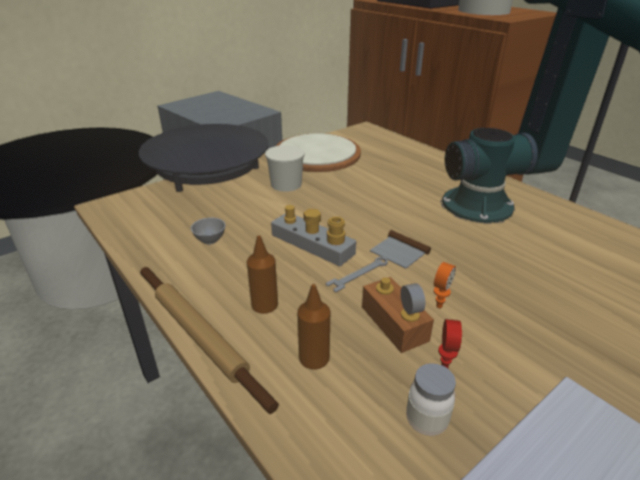

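View pics/t1.png

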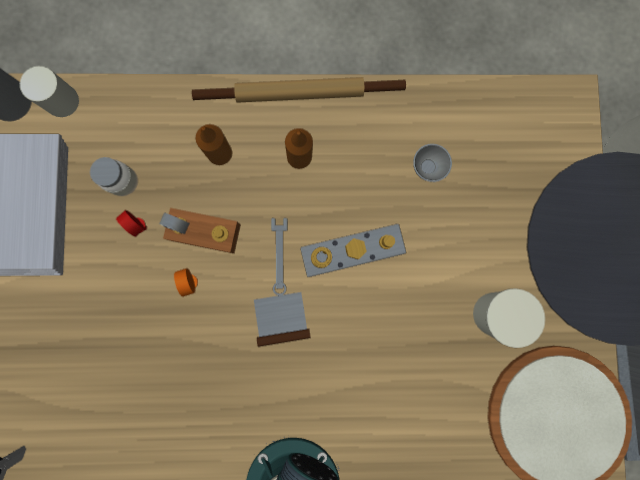

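Run:
```python
from h import *
for n,uv,z in[('gauge case top',(173,221),.115),('rack',(203,231),.06),('plug knob',(221,234),.09),('sock',(321,257),.105),('cap',(356,248),.101),('stub',(388,241),.087),('red',(131,223),.03),('orange',(186,282),.03),('jar',(108,170),.1),('bota',(209,135),.17)]:
    print(n,atz('top',uv,z).round(3))
for n,uv,z in[('gauge',(412,299),.103),('sock',(337,222),.105),('plug',(386,282),.085)]: print('scene',n,atz('scene',uv,z).round(3))
im=cv2.imread('pics/t1.png'); a=cv2.resize(im[190:300,110:250],None,fx=4,fy=4,interpolation=2)
im=cv2.imread('pics/s1.png'); b=cv2.resize(im[255:365,360:470],None,fx=4,fy=4,interpolation=2)
cv2.imwrite('pics/c1.png',cv2.resize(np.hstack([a,b]),(800,352)))
```

```text
gauge case top [0.579 0.242 0.115]
rack [0.563 0.192 0.06 ]
plug knob [0.554 0.147 0.09 ]
sock [ 0.502 -0.065  0.105]
cap [ 0.521 -0.139  0.101]
stub [ 0.536 -0.21   0.087]
red [0.586 0.36  0.03 ]
orange [0.452 0.235 0.03 ]
jar [0.691 0.385 0.1  ]
bota [0.744 0.159 0.17 ]
scene gauge [0.576 0.243 0.103]
scene sock [ 0.508 -0.058  0.105]
scene plug [0.561 0.16  0.085]
```

View pics/c1.png

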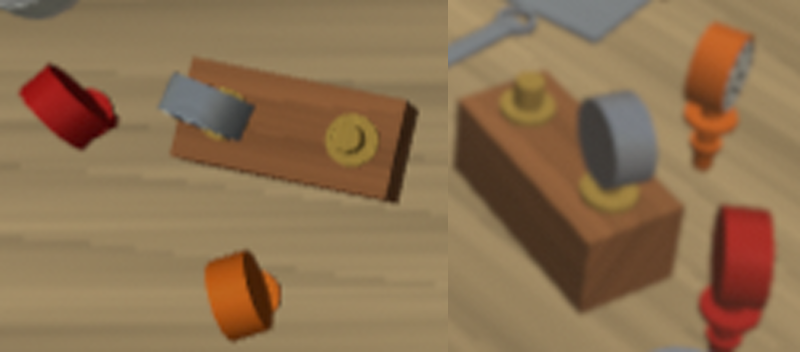

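The grey dial in the stand (top 173,221; scene 412,302) is the gauge. The orange one (top 186,282) and the red one (top 131,223) are the decoys. The socket is the outlet with the open bore (top 321,257).

{"fn": "servo_tool", "kwargs": {
  "plan": [
    [-0.3,-0.1,-0.2,0,0,0,94],
    [-0.6,-0.2,-0.5,0,0,0,94],
    [-0.95,-0.28,-0.8,0,0,0,94]
  ]
}}

```text
time: 1.05
tool_pos: [0.2494, 0.4675, 0.2683]
ee_rot: [-3.14, -0.001, 2.824]
wrist_force: [1.6, 0.1, -0.1]
width: 0.0939
finger_force: 0.0
```

{"fn": "servo_tool", "kwargs": {
  "plan": [
    [-0.35,-0.1,0,0,0,0,94],
    [-0.7,-0.2,0,0,0,0,94],
    [-0.95,-0.28,0,0,0,0,94]
  ]
}}

```text
time: 1.3
tool_pos: [0.3334, 0.4106, 0.2689]
ee_rot: [3.14, 0.002, 2.82]
wrist_force: [-0.4, -0.6, 0.1]
width: 0.0939
finger_force: 0.0
```

{"fn": "servo_tool", "kwargs": {
  "plan": [
    [-0.35,-0.1,0,0,0,0,94],
    [-0.7,-0.2,0,0,0,0,94],
    [-0.95,-0.28,0,0,0,0,94]
  ]
}}

```text
time: 1.55
tool_pos: [0.4146, 0.3537, 0.2679]
ee_rot: [-3.141, 0.001, 2.82]
wrist_force: [0.4, 0.0, 0.6]
width: 0.0939
finger_force: 0.0
```

{"fn": "servo_tool", "kwargs": {
  "plan": [
    [-0.35,-0.1,0,0,0,0,94],
    [-0.7,-0.2,0,0,0,0,94],
    [-0.95,-0.28,0,0,0,0.1,94]
  ]
}}

```text
time: 1.8
tool_pos: [0.4959, 0.2972, 0.2677]
ee_rot: [-3.141, 0.001, 2.693]
wrist_force: [0.8, 0.5, 0.1]
width: 0.0938
finger_force: 0.0
```

Run:
```python
from h import *
o=robot.get_obs(); print({k:np.round(v,3) for k,v in o.items()})
print(np.round(robot.camera_params('wrist')['tool_from_camera'],3), np.round(robot.camera_params('wrist')['camera_matrix'],0))
```

```text
{'time': np.float64(1.8), 'joint_positions': array([ 4.420e-01,  1.490e-01,  1.155e+00, -1.000e-03,  1.838e+00,
       -6.800e-01]), 'qvel': array([-0.473,  0.262, -0.293,  0.023,  0.04 ,  1.155]), 'joint_torque': array([  1.108, -38.401, -29.911,  -0.09 ,   0.07 ,  -1.779]), 'tool_pos': array([0.496, 0.297, 0.268]), 'ee_rot': array([-3.141e+00,  1.000e-03,  2.693e+00]), 'wrist_force': array([0.751, 0.485, 0.099]), 'wrist_torque': array([ 0.025,  0.025, -0.05 ]), 'finger_force': np.float64(0.0), 'width': np.float64(0.094)}
[[ 0.    -0.968 -0.252  0.073]
 [ 1.     0.    -0.     0.002]
 [ 0.    -0.252  0.968 -0.191]
 [ 0.     0.     0.     1.   ]] [[383.   0. 323.]
 [  0. 383. 240.]
 [  0.   0.   1.]]
```

{"fn": "servo_tool", "kwargs": {
  "plan": [
    [-0.3,0,0,0,0,0.07,94],
    [-0.6,0,0,0,0,0.14,94],
    [-0.84,-0.1,0,0,0,0.22,94],
    [-0.84,-0.1,0,0,0,0.3,94],
    [-0.84,-0.1,0,0,0,0.38,94],
    [-0.84,-0.1,0,0,0,0.46,94],
    [-0.84,-0.1,0,0,0,0.54,94],
    [-0.84,-0.1,0,0,0,0.61,94],
    [-0.84,-0.1,0,0,0,0.69,94],
    [-0.84,-0.1,0,0,0,0.76,94],
    [-0.84,-0.1,0,0,0,0.83,94],
    [-0.84,-0.1,0,0,0,0.875,94]
  ]
}}

```text
time: 2.8
tool_pos: [0.5654, 0.254, 0.2679]
ee_rot: [-3.142, -0.0, 1.318]
wrist_force: [0.4, -0.2, -0.2]
width: 0.094
finger_force: 0.0
```

{"fn": "servo_tool", "kwargs": {
  "plan": [
    [0,0,0,0,0,0,94],
    [0,0,0,0,0,0,94]
  ]
}}

```text
time: 2.97
tool_pos: [0.5654, 0.254, 0.2679]
ee_rot: [-3.142, -0.0, 1.324]
wrist_force: [-0.3, -0.7, -0.8]
width: 0.0941
finger_force: 0.0
```

Run:
```python
from h import *
o,im=snap('wrist','w1.png'); print(o['tool_pos'],o['ee_rot'],o['joint_positions'].round(2) if hasattr(o['joint_positions'],'round') else o['joint_positions'])
for t in('gauge','case','rack','plug'): print(t,[(np.round(d['extent']).tolist(),round(d['conf'],2)) for d in robot.find_in(t,'wrist')][:3])
```

```text
[0.56538963 0.25398912 0.26792525] [-3.14154833e+00 -6.15446977e-05  1.32425525e+00] [0.33 0.25 1.04 0.   1.85 0.58]
gauge [([222.0, 264.0, 56.0, 41.0], 0.81), ([314.0, 124.0, 56.0, 64.0], 0.7), ([336.0, 228.0, 37.0, 60.0], 0.56)]
case [([336.0, 227.0, 38.0, 57.0], 0.76), ([314.0, 125.0, 52.0, 68.0], 0.64), ([222.0, 263.0, 58.0, 43.0], 0.59)]
rack [([333.0, 252.0, 70.0, 138.0], 0.66)]
plug [([338.0, 299.0, 32.0, 33.0], 0.62)]
```

View pics/w1.png

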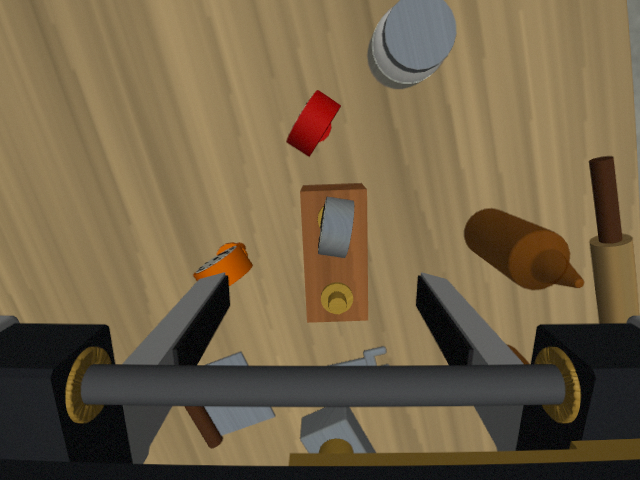

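The wrist view shows the grey case at (336,228) in the stand, with the plug at (338,299). Orange (222,264) and red (314,124) lie apart from it. Next I fit the case model to its silhouette.

```bash
cat > fit.py <<'E'
from h import *
from scipy.optimize import minimize
def fit_case(im,o,box,x0,zc=.103):
    u0,v0,u1,v1=box; s=cv2.cvtColor(im,cv2.COLOR_RGB2HSV)[...,1]
    m=np.zeros(s.shape,np.uint8); m[v0:v1,u0:u1]=(s[v0:v1,u0:u1]<60)*255
    n,l,st,_=cv2.connectedComponentsWithStats(m); k=1+np.argmax(st[1:,4]); m=(l==k).astype(np.uint8)
    M=cv2.resize(m*255,None,fx=4,fy=4,interpolation=cv2.INTER_LINEAR)>127
    a=np.linspace(0,2*np.pi,48)
    def hull(p):
        c,s_=np.cos(p[2]),np.sin(p[2]); L=[]
        for X in(-.013,.013):
            y=.028*np.cos(a); L.append(np.c_[p[0]+c*X-s_*y,p[1]+s_*X+c*y,zc+.028*np.sin(a)])
        return cv2.convexHull((proj('wrist',np.vstack(L),o)*4+1.5).astype(np.float32))
    def cost(p):
        h=np.zeros(M.shape,np.uint8); cv2.fillPoly(h,[np.round(hull(p)*16).astype(int)],1,shift=4)
        return 1-(M&(h>0)).sum()/(M|(h>0)).sum()
    r=minimize(cost,x0,method='Nelder-Mead',options=dict(initial_simplex=np.array(x0)+np.vstack([np.zeros(3),np.diag([.01,.01,.2])])))
    return r.x,r.fun,st[k]
E
python3 - <<'E'
from fit import *
o=robot.get_obs(); im=cv2.imread('pics/w1.png')[:,:,::-1].copy()
g=atz('wrist',(336,226),.115,o); print(g)
print(fit_case(im,o,(308,185,366,270),[g[0],g[1],-.25]))
P=atz('wrist',(338,298),.0875,o);print('plug',P)
E
```

```text
[0.57767127 0.24909841 0.115     ]
(array([ 0.5762454 ,  0.24557822, -0.39910988]), np.float64(0.04161777900476227), array([ 318,  197,   36,   61, 1738], dtype=int32))
plug [0.56100004 0.16758411 0.0875    ]
```

{"fn": "servo_tool", "kwargs": {
  "plan": [
    [-0.05,0.12,0.3,0,0,0.05,94],
    [-0.05,0.12,0.6,0,0,0.1,94],
    [-0.05,0.12,0.7,0,0,0.1,94],
    [-0.05,0.12,0.7,0,0,0.1,94],
    [-0.05,0.12,0.7,0,0,0.1,94]
  ]
}}

```text
time: 3.63
tool_pos: [0.5755, 0.2463, 0.198]
ee_rot: [-3.141, 0.0, 1.167]
wrist_force: [-1.3, 0.0, 0.9]
width: 0.0941
finger_force: 0.0
```

Run:
```python
from fit import *
o,im=snap('wrist','w2.png'); print(o['tool_pos'],o['ee_rot'])
p=proj('wrist',[[.576,.2456,.103]],o)[0];print(p)
u,v=p.astype(int)
print(fit_case(im,o,(u-50,v-65,u+50,v+60),[.576,.2456,-.4]))
```

```text
[0.57551123 0.24630015 0.19799591] [-3.14077183e+00  4.22462462e-04  1.16729196e+00]
[323.07290054 240.69077818]
(array([ 0.5763222 ,  0.24559669, -0.39848311]), np.float64(0.038447225194213175), array([ 305,  205,   38,   72, 2592], dtype=int32))
```

View pics/w2.png

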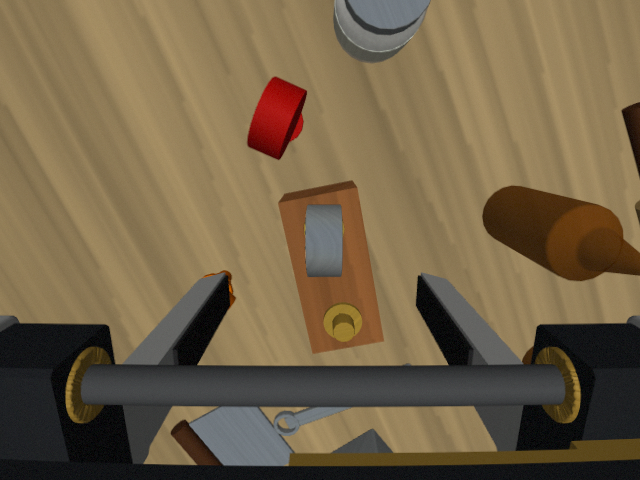

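The case is now parallel to the jaws at (323,240), and both fits agree within 0.2 mm. I'll descend, keeping the jaws open to 60 mm, and close.

{"fn": "servo_tool", "kwargs": {
  "plan": [
    [0,0,0.25,0,0,0,60],
    [0,0,0.5,0,0,0,60],
    [0,0,0.75,0,0,0,60],
    [0,0,0.97,0,0,0,60],
    [0,0,0.97,0,0,0,60],
    [0,0,0.97,0,0,0,60]
  ]
}}

```text
time: 4.18
tool_pos: [0.576, 0.2465, 0.102]
ee_rot: [3.141, -0.0, 1.166]
wrist_force: [-0.5, 1.3, -0.8]
width: 0.0608
finger_force: 0.0
```

{"fn": "servo_tool", "kwargs": {
  "plan": [
    [0,0,0,0,0,0,40],
    [0,0,0,0,0,0,30],
    [0,0,0,0,0,0,10],
    [0,0,0,0,0,0,10],
    [0,0,0,0,0,0,10],
    [0,0,0,0,0,0,10],
    [0,0,0,0,0,0,10],
    [0,0,0,0,0,0,10]
  ]
}}

```text
time: 4.85
tool_pos: [0.5762, 0.2462, 0.1017]
ee_rot: [3.141, -0.001, 1.165]
wrist_force: [0.6, -1.1, 3.5]
width: 0.0256
finger_force: 30.0
```

{"fn": "servo_tool", "kwargs": {
  "plan": [
    [0,0,-0.1,0,0,0,10],
    [0,0,-0.3,0,0,0,10],
    [0,0,-0.6,0,0,0,10],
    [0,0,-0.9,0,0,0,10],
    [0,0,-1,0,0,0,10],
    [0,0,-1,0,0,0,10]
  ]
}}

```text
time: 5.35
tool_pos: [0.5774, 0.2468, 0.2052]
ee_rot: [3.136, -0.005, 1.165]
wrist_force: [0.1, -0.3, -0.9]
width: 0.0257
finger_force: 30.0
```

{"fn": "servo_tool", "kwargs": {
  "plan": [
    [-0.1,0,-0.1,0,0,0,10],
    [-0.4,0.06,-0.2,0,0,0,10],
    [-0.7,0.1,-0.3,0,0,0,10],
    [-1,0.16,-0.3,0,0,0,10]
  ]
}}

```text
time: 5.68
tool_pos: [0.5499, 0.1468, 0.2307]
ee_rot: [-3.14, 0.001, 1.166]
wrist_force: [0.6, -0.7, -0.9]
width: 0.0259
finger_force: 30.0
```

{"fn": "servo_tool", "kwargs": {
  "plan": [
    [-0.3,0.05,0,0,0,0,10],
    [-0.65,0.1,0,0,0,0,10],
    [-1,0.16,0,0,0,0,10]
  ]
}}

```text
time: 5.93
tool_pos: [0.524, 0.0481, 0.2284]
ee_rot: [-3.137, 0.002, 1.166]
wrist_force: [0.4, -0.3, -2.1]
width: 0.0254
finger_force: 30.0
```

{"fn": "servo_tool", "kwargs": {
  "plan": [
    [-0.3,0.05,0,0,0,0,10],
    [-0.65,0.1,0,0,0,0,10],
    [-1,0.16,0,0,0,0,10]
  ]
}}

```text
time: 6.18
tool_pos: [0.499, -0.0498, 0.2284]
ee_rot: [-3.137, 0.001, 1.166]
wrist_force: [0.1, -0.8, -1.5]
width: 0.0257
finger_force: 30.0
```

{"fn": "servo_tool", "kwargs": {
  "plan": [
    [-0.3,0.05,0,0,0,0,10],
    [-0.6,0.07,0,0,0,0,10],
    [-0.7,0.07,0,0,0,0,10],
    [-0.7,0.07,0,0,0,0,10],
    [-0.7,0.07,0,0,0,0,10],
    [-0.7,0.07,0,0,0,0,10],
    [-0.7,0.07,0,0,0,0,10]
  ]
}}

```text
time: 6.77
tool_pos: [0.4805, -0.1141, 0.2305]
ee_rot: [-3.141, -0.001, 1.167]
wrist_force: [0.0, 0.1, -2.3]
width: 0.0259
finger_force: 30.0
```

Run:
```python
from fit import *
o,im=snap('wrist','w3.png'); print(o['tool_pos'],o['ee_rot'],o['joint_positions'])
print([(np.round(d['extent'],1),round(d['conf'],2)) for d in robot.find_in('socket','wrist')][:3], proj('wrist',[[.504,-.062,.105]],o))
```

```text
[ 0.48050933 -0.114127    0.23051503] [-3.14067348e+00 -5.99196795e-04  1.16735662e+00] [-3.48528386e-01 -4.20561454e-02  1.42786809e+00  6.60110696e-04
  1.75666556e+00  5.50327499e-02]
[(array([326.2, 161.6,  50.4,  60.8]), 0.78), (array([414.1, 286.7,  38.2,  44.6]), 0.5)] [[323.61330283 162.77868737]]
```

View pics/w3.png

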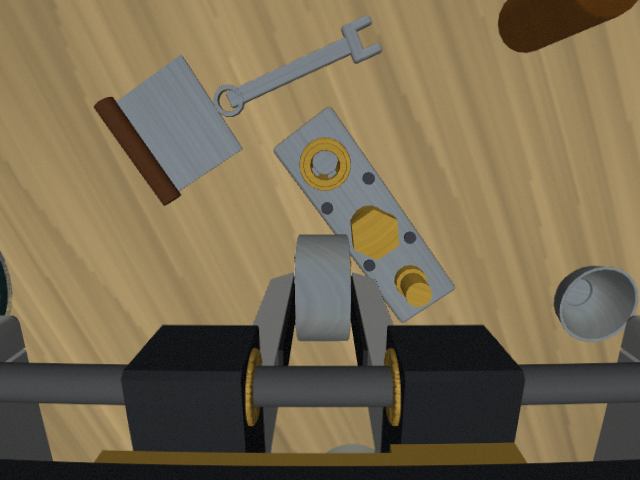

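```bash
cat > sock.py <<'E'
from h import *
def fit_sock(im,o,c,r=45):
    u,v=map(int,c); h=cv2.cvtColor(im,cv2.COLOR_RGB2HSV)
    m=np.zeros(h.shape[:2],np.uint8); w=h[v-r:v+r,u-r:u+r]
    m[v-r:v+r,u-r:u+r]=((w[...,1]>140)&(w[...,0]>17)&(w[...,0]<30))*255
    cs,hi=cv2.findContours(m,cv2.RETR_CCOMP,cv2.CHAIN_APPROX_NONE)
    i=max(range(len(cs)),key=lambda i:cv2.contourArea(cs[i]))
    out=[cv2.fitEllipse(cv2.convexHull(cs[i]))]
    k=[j for j in range(len(cs)) if hi[0][j][3]==i]
    if k: out.append(cv2.fitEllipse(cv2.convexHull(max((cs[j] for j in k),key=cv2.contourArea))))
    return out
E
python3 - <<'E'
from fit import *
from sock import *
o=robot.get_obs(); im=cv2.imread('pics/w3.png')[:,:,::-1].copy()
for e in fit_sock(im,o,(325,163)): print(np.round(e[0],1),np.round(e[1],1),[atz('wrist',e[0],z,o).round(4).tolist() for z in(.105,.1,.095)])
s=proj('wrist',[[.504,-.062,.105],[.514,-.062,.105]],o);print('px per 10mm',np.linalg.norm(s[0]-s[1]))
t=o['tool_pos']; print(fit_case(im,o,(280,225,365,350),[t[0],t[1],-.4],t[2]+.0015),t)
hs=cv2.cvtColor(im,cv2.COLOR_RGB2HSV); print(hs[163,296:356:3].tolist())
E
```

```text
[324.5 163.7] [50.2 52.2] [[0.5046, -0.0632, 0.105], [0.5045, -0.0635, 0.1], [0.5044, -0.0638, 0.095]]
[324.7 164.3] [30.  30.8] [[0.5045, -0.0637, 0.105], [0.5045, -0.064, 0.1], [0.5044, -0.0643, 0.095]]
px per 10mm 12.35028623353306
(array([ 0.48109267, -0.11424752, -0.40684818]), np.float64(0.25388914061320045), array([ 280,  225,   85,  125, 7729], dtype=int32)) [ 0.48066645 -0.11430294  0.23077815]
[[106, 25, 134], [24, 35, 101], [22, 171, 158], [22, 174, 157], [21, 179, 158], [21, 181, 69], [104, 25, 133], [100, 28, 135], [104, 25, 134], [102, 28, 135], [103, 26, 139], [105, 26, 139], [103, 30, 137], [103, 30, 137], [21, 182, 73], [22, 174, 161], [22, 178, 158], [22, 177, 163], [23, 69, 119], [101, 25, 141]]
```

Run:
```python
from fit import *
o=robot.get_obs(); im=cv2.imread('pics/w3.png'); g=cv2.cvtColor(im,cv2.COLOR_BGR2GRAY).astype(int)
print(g[255:265,288:304].mean(0).round()); print(g[255:265,342:360].mean(0).round())
print(g[300:310,288:304].mean(0).round()); print(g[300:310,342:360].mean(0).round())
print(g[225:245,315:332].mean(1).round())
print(g[330:350,315:332].mean(1).round())
t=np.array(o['tool_pos']); c,s=np.cos(o['ee_rot'][2]),np.sin(o['ee_rot'][2])
X=np.array([c,s,0]);Y=np.array([s,-c,0]); a=np.linspace(0,2*np.pi,181)
C=t+[0,0,.0015]
for sg in(-1,1):
    P=proj('wrist',C+sg*.013*Y+.028*np.outer(np.cos(a),X)+.028*np.outer(np.sin(a),[0,0,1]),o)
    print(sg,P[:,1].min(),P[:,1].max(),[P[np.argsort(abs(P[:,1]-r))[:3],0].round(1) for r in(260,305)])
P=proj('wrist',[C,C+.001*X],o);print(P)
```

```text
[139. 140. 141. 141. 142. 141. 116. 116. 122. 124. 123. 123. 123. 123.
 123. 123.]
[120. 120. 121. 120. 121. 120. 119. 113. 102. 128. 134. 124. 122. 123.
 116. 115. 120. 123.]
[ 28.  18.  17.  12.  10.   9.   9. 102. 121. 123. 124. 126. 125. 125.
 126. 126.]
[122. 122. 123. 124. 125. 126. 126. 127. 105.  16.  10.  10.  15.  16.
  17.  25.  55.  92.]
[140. 141. 141. 144. 147. 150. 150. 151. 150. 116.  81.  82.  88.  91.
  93.  95.  97.  98. 101. 104.]
[108. 106. 104. 100.  97.  94.  91.  88.  85.  80.  80. 119. 134. 134.
 134. 134. 133. 134. 134. 134.]
-1 233.32683609098262 340.7543281968541 [array([300.1, 294. , 294. ]), array([293.4, 300. , 300. ])]
1 233.346014458478 340.7721935004652 [array([343.8, 349.6, 349.7]), array([350.2, 343.9, 343.9])]
[[321.88632415 286.26583273]
 [321.88631133 284.49385012]]
```

Rim circle 24.6 mm and outer ring 41.5 mm match the socket, centred at (0.5046, -0.0634). The gauge sits within 0.5 mm of the TCP in the hand. I'll move over the mouth and lower the tip into the bore.

{"fn": "servo_tool", "kwargs": {
  "plan": [
    [0.2,0,0,0,0,0,10],
    [0.4,0.02,0,0,0,0,10],
    [0.56,0.02,0,0,0,0,10],
    [0.56,0.02,0,0,0,0,10],
    [0.56,0.02,0,0,0,0,10],
    [0.56,0.02,0,0,0,0,10],
    [0.56,0.02,0.15,0,0,0,10],
    [0.56,0.02,0.3,0,0,0,10],
    [0.56,0.02,0.35,0,0,0,10],
    [0.56,0.02,0.35,0,0,0,10]
  ]
}}

```text
time: 7.7
tool_pos: [0.503, -0.0652, 0.1942]
ee_rot: [-3.138, 0.001, 1.164]
wrist_force: [-0.5, -0.6, -2.1]
width: 0.0257
finger_force: 30.0
```

{"fn": "servo_tool", "kwargs": {
  "plan": [
    [0,0,0.04,0,0,0,10],
    [0,0,0.08,0,0,0,10],
    [0,0,0.12,0,0,0,10],
    [0,0,0.16,0,0,0,10],
    [0,0,0.2,0,0,0,10],
    [0,0,0.24,0,0,0,10],
    [0,0,0.24,0,0,0,10],
    [0,0,0.24,0,0,0,10]
  ]
}}

```text
time: 8.37
tool_pos: [0.504, -0.0646, 0.1715]
ee_rot: [-3.141, -0.0, 1.165]
wrist_force: [0.1, 0.3, -2.1]
width: 0.0258
finger_force: 30.0
```

{"fn": "servo_tool", "kwargs": {
  "plan": [
    [0.016,0,0,0,0,0,10],
    [0.016,0,0,0,0,0,10],
    [0.016,0,0.02,0,0,0,10],
    [0.016,0,0.04,0,0,0,10],
    [0.016,0,0.06,0,0,0,10],
    [0.016,0,0.07,0,0,0,10],
    [0.016,0,0.07,0,0,0,10],
    [0.016,0,0.07,0,0,0,10]
  ]
}}

```text
time: 9.03
tool_pos: [0.5049, -0.0633, 0.1648]
ee_rot: [-3.142, -0.0, 1.165]
wrist_force: [0.2, -0.5, -2.3]
width: 0.0262
finger_force: 30.0
```

Run:
```python
from h import *
o=robot.get_obs(); print(o['tool_pos'],o['wrist_force'],o['wrist_torque'])
```

```text
[ 0.50492319 -0.06332759  0.16480333] [ 0.15839843 -0.5038053  -2.34805923] [-0.07216945  0.16951982 -0.01644133]
```

{"fn": "servo_tool", "kwargs": {
  "plan": [
    [0,0,0.02,0,0,0,10],
    [0,0,0.03,0,0,0,10],
    [0,0,0.04,0,0,0,10],
    [0,0,0.05,0,0,0,10],
    [0,0,0.06,0,0,0,10],
    [0,0,0.06,0,0,0,10],
    [0,0,0.06,0,0,0,10]
  ]
}}

```text
time: 9.62
tool_pos: [0.505, -0.0634, 0.1595]
ee_rot: [3.141, -0.0, 1.165]
wrist_force: [-2.9, 0.7, 3.3]
width: 0.0256
finger_force: 30.0
```

{"fn": "servo_tool", "kwargs": {
  "plan": [
    [-0.002,-0.006,0.01,0,0,0,10],
    [-0.002,-0.006,0.02,0,0,0,10],
    [-0.002,-0.006,0.03,0,0,0,10],
    [-0.002,-0.006,0.04,0,0,0,10],
    [-0.002,-0.006,0.04,0,0,0,10],
    [-0.002,-0.006,0.04,0,0,0,10]
  ]
}}

```text
time: 10.12
tool_pos: [0.505, -0.0635, 0.1567]
ee_rot: [3.139, -0.001, 1.165]
wrist_force: [-1.8, 1.3, 7.4]
width: 0.0258
finger_force: 30.0
```

{"fn": "servo_tool", "kwargs": {
  "plan": [
    [0,0,0.015,0,0,0,10],
    [0,0,0.03,0,0,0,10],
    [0,0,0.045,0,0,0,10],
    [0,0,0.06,0,0,0,10],
    [0,0,0.06,0,0,0,10],
    [0,0,0.06,0,0,0,10]
  ]
}}

```text
time: 10.62
tool_pos: [0.5053, -0.0634, 0.1529]
ee_rot: [3.137, -0.001, 1.165]
wrist_force: [-3.5, 0.5, 14.9]
width: 0.0258
finger_force: 30.0
```

{"fn": "servo_tool", "kwargs": {
  "plan": [
    [-0.003,-0.008,0.01,0,0,0,10],
    [-0.003,-0.008,0.02,0,0,0,10],
    [-0.003,-0.008,0.03,0,0,0,10],
    [-0.003,-0.008,0.03,0,0,0,10],
    [-0.003,-0.008,0.03,0,0,0,10]
  ]
}}

```text
time: 11.03
tool_pos: [0.5051, -0.0635, 0.1504]
ee_rot: [3.135, -0.002, 1.165]
wrist_force: [-3.1, 0.8, 15.0]
width: 0.0254
finger_force: 30.0
```

{"fn": "servo_tool", "kwargs": {
  "plan": [
    [0,-0.005,0.01,0,0,0,10],
    [0,-0.005,0.02,0,0,0,10],
    [0,-0.005,0.03,0,0,0,10],
    [0,-0.005,0.03,0,0,0,10],
    [0,-0.005,0.03,0,0,0,10]
  ]
}}

```text
time: 11.45
tool_pos: [0.505, -0.0634, 0.1473]
ee_rot: [3.134, -0.002, 1.165]
wrist_force: [-2.7, 0.4, 14.0]
width: 0.026
finger_force: 30.0
```

{"fn": "servo_tool", "kwargs": {
  "plan": [
    [0,0,0.005,0,0,0,10],
    [0,0,0.01,0,0,0,10],
    [0,0,0.01,0,0,0,10],
    [0,0,0.01,0,0,0,10]
  ]
}}

```text
time: 11.78
tool_pos: [0.505, -0.0634, 0.1466]
ee_rot: [3.134, -0.002, 1.165]
wrist_force: [-3.3, 1.2, 15.7]
width: 0.0255
finger_force: 30.0
```

{"fn": "servo_tool", "kwargs": {
  "plan": [
    [0,0,0.005,0,0,0,10],
    [0,0,0.01,0,0,0,10],
    [0,0,0.01,0,0,0,10],
    [0,0,0.01,0,0,0,10]
  ]
}}

```text
time: 12.12
tool_pos: [0.5051, -0.0634, 0.1466]
ee_rot: [3.133, -0.002, 1.165]
wrist_force: [-4.5, 1.9, 19.0]
width: 0.026
finger_force: 30.0
```

{"fn": "servo_tool", "kwargs": {
  "plan": [
    [0,0,0.005,0,0,0,10],
    [0,0,0.01,0,0,0,10],
    [0,0,0.01,0,0,0,10],
    [0,0,0.01,0,0,0,10]
  ]
}}

```text
time: 12.45
tool_pos: [0.5052, -0.0635, 0.1465]
ee_rot: [3.133, -0.002, 1.165]
wrist_force: [-5.7, 1.1, 22.6]
width: 0.0258
finger_force: 30.1
```

It hit a hard stop at the expected height (TCP 0.1466). Now I relax the push and tug upwards in steps.

{"fn": "servo_tool", "kwargs": {
  "plan": [
    [0,0,-0.02,0,0,0,10],
    [0,0,-0.04,0,0,0,10],
    [0,0,-0.06,0,0,0,10],
    [0,0,-0.065,0,0,0,10],
    [0,0,-0.065,0,0,0,10],
    [0,0,-0.065,0,0,0,10]
  ]
}}

```text
time: 12.95
tool_pos: [0.5048, -0.0635, 0.1478]
ee_rot: [3.136, -0.001, 1.165]
wrist_force: [1.9, 0.1, 6.8]
width: 0.0258
finger_force: 30.0
```

{"fn": "servo_tool", "kwargs": {
  "plan": [
    [0,0,-0.01,0,0,0,10],
    [0,0,-0.02,0,0,0,10],
    [0,0,-0.02,0,0,0,10],
    [0,0,-0.02,0,0,0,10]
  ]
}}

```text
time: 13.28
tool_pos: [0.5046, -0.0636, 0.1479]
ee_rot: [3.138, -0.001, 1.165]
wrist_force: [4.6, -1.4, -0.1]
width: 0.0257
finger_force: 30.0
```

{"fn": "servo_tool", "kwargs": {
  "plan": [
    [0,0,-0.01,0,0,0,10],
    [0,0,-0.02,0,0,0,10],
    [0,0,-0.02,0,0,0,10],
    [0,0,-0.02,0,0,0,10]
  ]
}}

```text
time: 13.62
tool_pos: [0.5042, -0.0635, 0.1481]
ee_rot: [3.14, -0.0, 1.165]
wrist_force: [7.5, -2.4, -6.3]
width: 0.0259
finger_force: 30.0
```

{"fn": "servo_tool", "kwargs": {
  "plan": [
    [0.003,0.008,-0.01,0,0,0,10],
    [0.003,0.008,-0.018,0,0,0,10],
    [0.003,0.008,-0.018,0,0,0,10],
    [0.003,0.008,-0.018,0,0,0,10],
    [0.003,0.008,-0.018,0,0,0,10],
    [0.003,0.008,-0.018,0,0,0,10]
  ]
}}

```text
time: 14.12
tool_pos: [0.5043, -0.0635, 0.1482]
ee_rot: [-3.14, 0.001, 1.165]
wrist_force: [7.0, -2.5, -11.0]
width: 0.0259
finger_force: 30.0
```

{"fn": "servo_tool", "kwargs": {
  "plan": [
    [0,0,-0.006,0,0,0,10],
    [0,0,-0.006,0,0,0,10],
    [0,0,-0.006,0,0,0,10],
    [0,0,-0.006,0,0,0,10],
    [0,0,-0.006,0,0,0,10],
    [0,0,-0.006,0,0,0,10]
  ]
}}

```text
time: 14.62
tool_pos: [0.5041, -0.0635, 0.1482]
ee_rot: [-3.14, 0.001, 1.165]
wrist_force: [7.5, -2.1, -12.1]
width: 0.0252
finger_force: 30.0
```

{"fn": "servo_tool", "kwargs": {
  "plan": [
    [0.003,0.008,0.015,0,0,0,10],
    [0.006,0.015,0.03,0,0,0,10],
    [0.006,0.015,0.04,0,0,0,10],
    [0.006,0.015,0.04,0,0,0,10],
    [0.006,0.015,0.04,0,0,0,10]
  ]
}}

```text
time: 15.03
tool_pos: [0.5047, -0.0633, 0.1481]
ee_rot: [-3.14, 0.001, 1.165]
wrist_force: [1.1, -1.3, -3.6]
width: 0.0259
finger_force: 30.0
```

Tugged with about 10–12 N and the lock held. Now I release, retreat upwards and check.

{"fn": "servo_tool", "kwargs": {
  "plan": [
    [0,0,0,0,0,0,35],
    [0,0,0,0,0,0,50],
    [0,0,0,0,0,0,60],
    [0,0,0,0,0,0,60],
    [0,0,0,0,0,0,60],
    [0,0,0,0,0,0,60]
  ]
}}

```text
time: 15.53
tool_pos: [0.5054, -0.063, 0.149]
ee_rot: [-3.142, -0.0, 1.165]
wrist_force: [0.4, 0.1, 0.1]
width: 0.0594
finger_force: 0.0
```

{"fn": "servo_tool", "kwargs": {
  "plan": [
    [0,0,-0.15,0,0,0,60],
    [0,0,-0.4,0,0,0,60],
    [0,0,-0.7,0,0,0,60],
    [0,0,-1,0,0,0,60],
    [0,0,-1,0,0,0,60],
    [0,0,-1,0,0,0,60]
  ]
}}

```text
time: 16.03
tool_pos: [0.5065, -0.0633, 0.2513]
ee_rot: [3.137, -0.001, 1.165]
wrist_force: [0.2, -0.2, -0.2]
width: 0.0601
finger_force: 0.0
```

Run:
```python
from fit import *
o,im=snap('wrist','w4.png'); _,s=snap('scene')
p=proj('wrist',[[.5046,-.0634,.1492]],o)[0]; u,v=p.astype(int); print(o['tool_pos'],p)
a=cv2.resize(im[v-75:v+75,u-75:u+75],(400,400)); b=cv2.resize(s[180:280,270:370],(400,400))
cv2.imwrite('pics/c4.png',np.hstack([a,b])[:,:,::-1])
```

```text
[ 0.50649402 -0.06334694  0.25130705] [319.23129932 239.0115813 ]
```

View pics/c4.png

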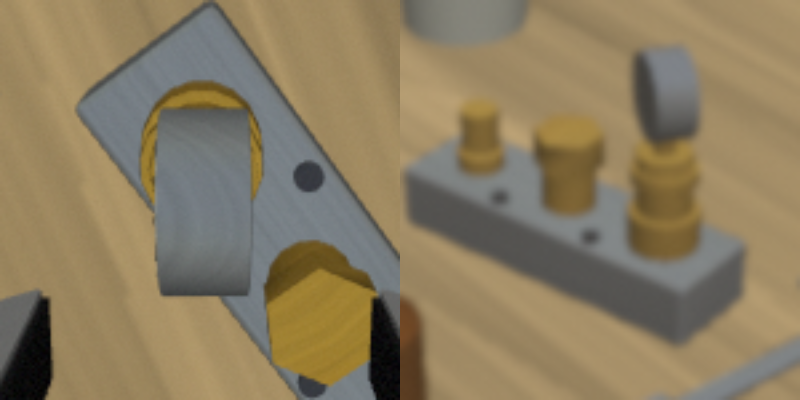

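The left crop shows the case at (205,200) above the socket, and the right crop shows it upright at (665,95) with its flange on the rim. The gripper is clear.

```bash
python3 -c "
from bench import robot
print(robot.close_job())"
```

```text
the job is handed in; nothing more can be done
None
```

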